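# Sweep the spent sensor modules off the sorting tray into the parts case and shut the case

### The job

The three white sensor modules on the sorting tray are spent: sweep them with your closed fingers over the tray's open end, so that they drop into the blue parts case's end compartment beside it, then swing the case's raised lid over and press it fully shut. Only push, never pinch, pick up or lift a module. The blue module is still good: leave it standing where it is on the tray, and leave everything else on the bench alone.

Things in the scene. Friction and masses are not known exactly. Their poses are not given: they have to be found in the camera images.
- case: Blue flip-lid parts case, 110 (x) x 170 (y) x 37 mm when shut, fixed on the worktop. Origin: centre of its underside; +y points to the sorting tray, +x to the hinge side (away from the robot). Walls 2 mm thick, 34 mm high. The end compartment, next to the tray, spans x -52 to +54, y +31 to +83 mm.
- bay (a point): Middle of the floor (a 6 mm black foam pad) of the case's end compartment (106 x 52 mm inside, 27 mm deep, open at the top); at (1, 57, 8) mm in the case's frame, with the case's axes.
- case_lid (a joint): Lid angle: 0 = shut, 2.0 = fully back; starts at 1.75 to 1.85 (up, leaning away from the robot). Hinge line along the case's y at x = +58, z = 35 mm. Thin frosted blue panel, 112 mm from hinge to free edge, 170 mm long, 50 g. Needs under 1 N to turn slowly; stays where it is left, or sinks slowly when more than halfway shut.
- lid_edge (a point): Middle of the lid's free edge, outer face (the face on top when shut, turned away from the robot while open), 112 mm from the hinge line. With the lid shut it lies 37 mm above the worktop. While open, the lid stands beside the tray's open end, 60 to 90 mm behind its middle: the gripper's body must not jam against it.
- tray: Sorting tray, fixed: aluminium sheet on four feet, dark green mat. Origin: on the worktop at its open end; axes as the case's, +y runs up the tray, away from the case. Level mat, 36 mm above the worktop, from y = 0 (open end, x -50 to +45, 1.5 mm from the case's wall), widening to x -145 to +75 at y = 50 and so on to y = 200 mm.
- tray_mid (a point): A point on the tray's mat at (0, 115, 36) mm in the tray's frame. The modules start at y = 90 to 135 mm in the tray's frame, in four lanes at about x = -99, -53, -7 and +39 mm; which module stands in which lane changes. A rim 8 mm high above the mat and 2.5 mm thick runs round the tray except along its open end.
- cell_1: White plug-in sensor module: upright barrel 20 mm across, 16 mm high, about 18 g, grey round top; slides easily and stays upright when pushed low. Origin: centre of its underside. Starts standing on the tray's mat.
- cell_2: White plug-in sensor module: upright barrel 20 mm across, 16 mm high, about 18 g, grey round top; slides easily and stays upright when pushed low. Origin: centre of its underside. Starts standing on the tray's mat.
- cell_3: White plug-in sensor module: upright barrel 20 mm across, 16 mm high, about 18 g, grey round top; slides easily and stays upright when pushed low. Origin: centre of its underside. Starts standing on the tray's mat.
- blue_module: Blue sensor module of the same shape and size, also standing on the tray's mat; it must stay. Origin: centre of its underside.
- dropper_bottle: Brown dropper bottle with black cap, 33 mm across, 100 mm high, standing right of the case; leave alone. Origin: centre of its underside.
- cal_cup: Blue calibration cup, 39 mm across, 32 mm high, front right of the case; leave alone. Origin: centre of its underside.
- black_detector: Black and silver handheld detector lying left of the tray, 80 x 171 x 47 mm; leave alone. Origin: centre of its underside.
- tape: Roll of black tape lying behind the tray, 63 mm across, 19 mm high; leave alone. Origin: centre of its underside.

How it is judged:
On the way, in this order (a step that is already met when the one before it is completed fails the run):
1. all three white modules lie in the case's end compartment (x of cell_1 in the frame of bay between -0.055 and 0.055 m and y of cell_1 in the frame of bay between -0.028 and 0.028 m and z of cell_1 in the frame of bay between -0.004 and 0.026 m and x of cell_2 in the frame of bay between -0.055 and 0.055 m and y of cell_2 in the frame of bay between -0.028 and 0.028 m and z of cell_2 in the frame of bay between -0.004 and 0.026 m and x of cell_3 in the frame of bay between -0.055 and 0.055 m and y of cell_3 in the frame of bay between -0.028 and 0.028 m and z of cell_3 in the frame of bay between -0.004 and 0.026 m), for 0.2 s.
2. the lid is fully shut over them (value of joint case_lid below 0.05 rad), for 0.2 s.
At the end, for the whole second after the job is handed in: The three white modules rest inside the case's end compartment, the lid is shut to within 0.05 rad, the blue module stands upright within 10 mm of where it stood, and the other loose things lie within 20 mm of where they lay (all of step 1 and value of joint case_lid below 0.05 rad and velocity of joint case_lid below 0.05 rad/s and linear speed of each of cell_1, cell_2, cell_3 below 0.02 m/s and distance of blue_module from where it was at the start of the episode below 0.01 m and angle between blue_module's own z axis and vertical below 0.15 rad and distance of each of dropper_bottle, cal_cup, black_detector, tape from where it was at the start of the episode below 0.02 m); the robot touches nothing.
It fails at once if a white module is lifted (its underside about 20 mm above the tray's mat) (height (world z) of any of cell_1, cell_2, cell_3 above 0.056 m).
It fails at once if a module is pinched or squeezed (more than 25 N between the fingers and it) (contact force between the fingers and cell_1 above 25 N or contact force between the fingers and cell_2 above 25 N or contact force between the fingers and cell_3 above 25 N or contact force between the fingers and blue_module above 25 N).
It fails at once if the blue module is moved by more than 10 mm (distance of blue_module from where it was at the start of the episode above 0.01 m).
It fails at once if another thing on the bench is moved by more than 20 mm (distance of any of dropper_bottle, cal_cup, black_detector, tape from where it was at the start of the episode above 0.02 m).
It also fails if it takes over 54 s, if anything falls off the work surface, if the arm or the gripper's body presses on something with over 40 N, if the wrist force passes 120 N, or if a joint passes its speed limit or range.

### The arm

A 7-joint arm with a two-finger parallel gripper is mounted at the origin on a cart in front of the work surface, level with it; the furniture and walls round the work are solid. World frame = base frame: x ahead of the robot, y to its left, z up, the work surface at z = 0. Lengths are in m, angles in rad, forces in N, time in s.
With the tool pointing down it reaches from about 0.425 to 0.8 m from the base axis. Payload 8.3 kg.
Tool frame: the origin (TCP) lies at the very end of the fingers, on their centre line; the grasp point (between the pads) lies 19 mm behind it (arm.grip_point_offset is the distance from the TCP to the grasp point, in m); z points along the fingers, y is the line along which they close (so a half turn about z gives the same grasp; the last joint's range is limited). The gripper opens to 85 mm and grips with 20 to 120 N. Pads are 22 mm wide; open, the fingers measure 114 mm over their backs; the gripper's body (76 mm by 85 mm) begins 54 mm behind the grasp point. The pads swing forward as they close: fully open they stand 13 mm farther back than shut.
Start: joints at [1.1, 0.383, 0.016, 1.37, -0.006, 1.388, -0.046], TCP at [0.248, -0.574, 0.231] pointing down, gripper open.
Joint ranges: [-2.95, 2.95], [-0.25, 2.06], [-1.52, 1.56], [0.18, 2.33], [-1.44, 4.58], [0.02, 2.06], [-3.01, 3.01]. Speed limits (rad/s): [2.39, 2.39, 3.01, 3.01, 3.14, 3.14, 3.14].

### API

Orientations are given as a unit quaternion [w, x, y, z].
In Python, from plant import monitor, optics, arm, spotter gives the robot as it stands.
- The arm moves only by the tool play_rows, never from a script. Its argument "motion" is a list of rows, each a list of 3 entries, a list of its own where there are three numbers: the opening, from -1 (shut) to 1 (fully open), so that 0 is half open, then the shift along the tool's x, y, z in mm, then the turn, a rotation vector about the tool's x, y, z in degrees. In form: [[gripper, [tx, ty, tz], [ax, ay, az]], ...]. A call has 1 to 20 rows; each row shifts and turns the commanded pose from where the row before left it, along the tool's axes as they then stand; what a row does not reach is not made up. A row lasts 1/12 s, in which the tool goes at most 41.7 mm and 7.16 degrees, less where a joint would pass 70% of its speed; a pose out of reach is approached as far as the arm can. A call is refused whole if a number of a shift passes 41.7 or a number of a turn 7.16, either way. A call with a gripper value outside its range is refused whole. The fingers move at their own pace and stop on an object; "newtons" is the grip in N (left out, the last holds). Time passes only in rows, so rows that do not move let the fingers close. It gives the time, the measured TCP pose, the force, the opening and the grip force at its end, in the units of the state.
- monitor.observe(): the state, without advancing time (a new reading comes with each control period).
- optics.grab_frame(name): name is "side" or "top"; returns the picture (420x560x3 uint8, blue, green, red); there is no depth.
- optics.camera_info(name): a dict with "K" (3x3 intrinsics, pixels), "R" (3x3) and "t" (3): a world point X has camera coordinates R X + t. Camera axes: x right, y down, z forward; pixel columns grow to the right and rows downward; lengths in m; the calibration is good to about 2 mm. A picture is of the moment at which its call begins. camera_info takes no time and is no camera call.
- arm.finish_job(): hands the job in; it is judged then, once.
Trained networks look in the newest picture that a camera, given by its name, has taken for a name from the list of things; names that differ only in an ending like _2 or _b are one class to them, and where a whole thing is asked for, a point or a joint stands for the part that bears it (a point fixed in the world has none). Each returns a list of dicts, best first, with "conf" (0 to 1); they miss things now and then, are a little off and sometimes report something else, mostly with a low value. They report only what shows in the picture. A call takes as long as a camera call.
- spotter.find_in(label, camera): "bbox" ([left, top, right, bottom] in pixels, round what is visible of it).
- spotter.spot_point(label, camera): "uv" ([column, row] in pixels: a listed point, or the origin of a listed thing).
The state is a dict: "clock": time; "q": joint angles; "joint_velocities": joint speeds; "effort": joint torques, N m; "tool_pos": TCP position; "orientation": TCP orientation; "wrist_force": force on the tool from outside, world axes, zero at the start; "moment": the same for the moment, N m; "opening": finger opening in m; "finger_force": force on a finger pad.
Only numpy, scipy, OpenCV 4.12 (cv2) and the standard library are available. Lean on these libraries where they do the work, as an engineer would, in place of code of your own. Each camera call takes 0.05 s, during which the arm holds its last target. There are 200 camera calls.

## Working session

There is one attempt and no reset: what is moved stays moved. The work goes in short steps, Python scripts to look and compute and a tool call to move; the robot and the scene stay as the last step left them, time stands still between calls to the robot, and variables do not carry over. Pictures are saved under pics/ and viewed, at most 10 in all, crops included, and the job is handed in when it is done.

Besides the shell and the picture viewer there is one more tool, called after "Emit:" as name(argument=value, ...), one argument or row to a line, values as JSON. play_rows: Moves the arm, as the interface text tells. Its arguments: {"type":"object","properties":{"motion":{"type":"array"},"newtons":{"type":"number"}},"required":["motion"]}

```bash
mkdir -p pics
cat > h.py <<'E'
import numpy as np, cv2
from plant import monitor, optics, arm, spotter
def ray(cam,uv,z):
    c=optics.camera_info(cam);K,R,t=map(np.array,(c["K"],c["R"],c["t"]))
    d=R.T@np.linalg.inv(K)@np.array([uv[0],uv[1],1.]);o=-R.T@t
    return o+d*(z-o[2])/d[2]
def proj(cam,X):
    c=optics.camera_info(cam);K,R,t=map(np.array,(c["K"],c["R"],c["t"]))
    p=K@(R@np.array(X)+t);return p[:2]/p[2]
E
python3 - <<'E'
from h import *
a=optics.grab_frame("top");b=optics.grab_frame("side")
cv2.imwrite("pics/top0.png",a);cv2.imwrite("pics/side0.png",b)
Z=dict(case=0,bay=.008,tray=0,tray_mid=.036,cell_1=.036,blue_module=.036,dropper_bottle=0,cal_cup=0,black_detector=0,tape=0,lid_edge=.145)
for n,z in Z.items():
    for cam in ("top","side"):
        for d in spotter.spot_point(n,cam)[:5]:
            print(n,cam,np.round(d["uv"],1),round(d["conf"],2),np.round(ray(cam,d["uv"],z),4))
s=monitor.observe();print(s)
for c in("top","side"):
    i=optics.camera_info(c);print(c,-np.array(i["R"]).T@np.array(i["t"]))
E
```

```text
case top [331.3 204.3] 0.63 [ 0.5805 -0.1065  0.    ]
case side [287.2 264.4] 0.58 [ 0.58   -0.1161 -0.    ]
bay top [311.3 203.3] 0.71 [ 0.5842 -0.0455  0.008 ]
bay side [284.7 250.4] 0.64 [ 0.583  -0.0614  0.008 ]
bay side [285.9 211.4] 0.59 [0.6272 0.139  0.008 ]
tray top [303.5 207.4] 0.89 [ 0.5732 -0.0219  0.    ]
tray side [278.4 245.7] 0.67 [ 0.5698 -0.027   0.    ]
tray side [289.1 263.8] 0.61 [ 0.5861 -0.1145  0.    ]
tray side [316.8 223.1] 0.56 [ 0.7193  0.0667 -0.    ]
tray_mid top [266.  207.3] 0.62 [0.5728 0.0903 0.036 ]
tray_mid side [269.1 216.7] 0.8 [0.5583 0.0811 0.036 ]
cell_1 top [257.4 209.6] 0.44 [0.5666 0.1159 0.036 ]
cell_1 top [270.3 243.2] 0.41 [0.4665 0.08   0.036 ]
cell_1 top [259.5 191.3] 0.41 [0.6211 0.1086 0.036 ]
cell_1 side [244.4 217.1] 0.47 [0.4779 0.0922 0.036 ]
cell_1 side [269.4 208.5] 0.43 [0.5671 0.1267 0.036 ]
cell_1 side [287.7 213.7] 0.41 [0.6222 0.0874 0.036 ]
blue_module top [262.9 228.3] 0.4 [0.5108 0.1008 0.036 ]
blue_module side [255.4 218.5] 0.42 [0.5124 0.0787 0.036 ]
dropper_bottle top [422.  246.4] 0.7 [ 0.4461 -0.374   0.    ]
drop
[... 619 characters left out ...]
1.38816192, -0.04651671]), 'joint_velocities': array([ 0.00050432,  0.00124259,  0.00034703, -0.00039012,  0.00037623,
       -0.00118127,  0.00168668]), 'effort': array([ 6.60832138e-04, -6.27353024e+01,  8.43421463e-01, -3.72083116e+01,
        1.66095427e-02,  2.95269107e-03,  3.87454565e-05]), 'tool_pos': array([ 0.24793902, -0.57370456,  0.23127503]), 'orientation': array([-2.49804966e-05,  9.79277384e-01,  2.02523586e-01,  3.61947471e-05]), 'wrist_force': array([0.48813246, 0.50707792, 0.49598414]), 'moment': array([0.00146159, 0.01255972, 0.08164247]), 'finger_force': 0.0, 'opening': 0.08537220532360465}
top [0.42138396 0.03107893 1.47296878]
side [ 0.36331701 -1.05730537  0.89426823]
```

View pics/top0.png

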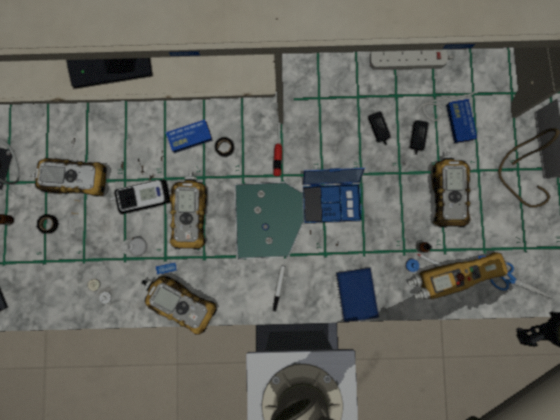

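View pics/side0.png

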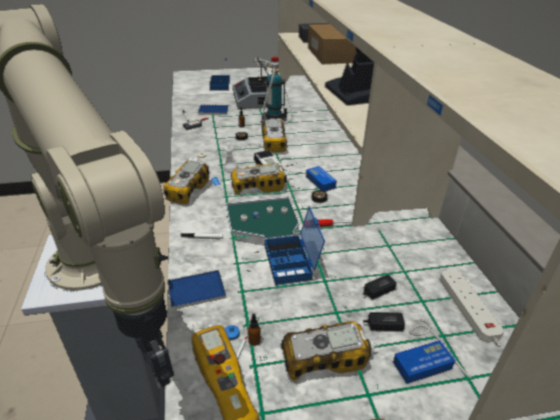

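The top view shows the green tray at (270,220), the case at (332,203) with its lid up, three white modules near (262,193), (257,210) and (270,241), and the blue one near (265,227). Next I'll take a magnified crop with the model overlaid to refine the poses.

```bash
cat >> h.py <<'E'
def T(o,yaw,p):
    c,s=np.cos(yaw),np.sin(yaw);return np.array([o[0]+c*p[0]-s*p[1],o[1]+s*p[0]+c*p[1],p[2]])
TR=[(-50,0,36),(-145,50,36),(-145,200,36),(75,200,36),(75,50,36),(45,0,36)]
CA=[(-55,-85,34),(55,-85,34),(55,85,34),(-55,85,34),(-55,31,34),(55,31,34)]
E
python3 - <<'E'
from h import *
im=cv2.imread("pics/top0.png");x0,y0,s=225,155,5
c=cv2.resize(im[y0:y0+105,x0:x0+150],None,fx=s,fy=s,interpolation=cv2.INTER_CUBIC)
c=np.clip(c*1.5,0,255).astype(np.uint8)
o=(.572,-.022);yaw=0.0
for P,oo in((TR,o),(CA,(o[0],o[1]-.0865))):
    pts=[((proj("top",T(oo,yaw,np.array(p)/1000))+.5-[x0,y0])*s).astype(int) for p in P]
    cv2.polylines(c,[np.array(pts)],True,(0,0,255),1)
cv2.imwrite("pics/c1.png",c)
im=cv2.imread("pics/side0.png");x0,y0,s=215,185,7
c2=cv2.resize(im[y0:y0+85,x0:x0+100],None,fx=s,fy=s,interpolation=cv2.INTER_CUBIC)
for P,oo in((TR,o),(CA,(o[0],o[1]-.0865))):
    pts=[((proj("side",T(oo,yaw,np.array(p)/1000))+.5-[x0,y0])*s).astype(int) for p in P]
    cv2.polylines(c2,[np.array(pts)],True,(0,0,255),1)
cv2.imwrite("pics/c2.png",c2)
E
```

```text
(no output)
```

View pics/c1.png

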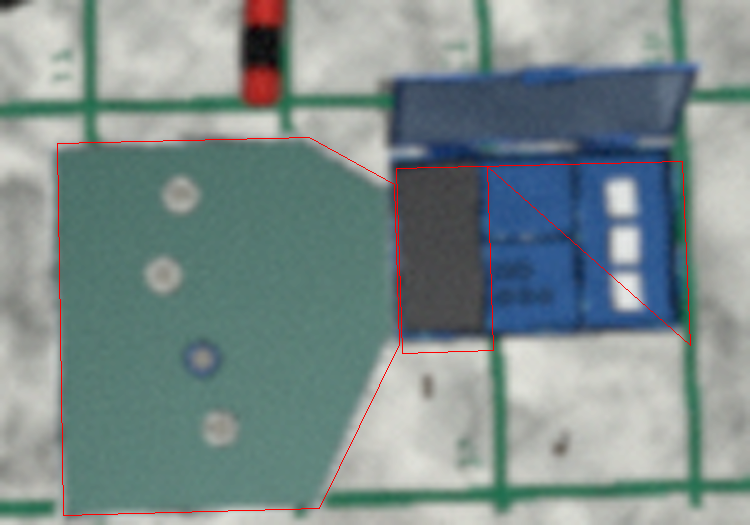

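View pics/c2.png

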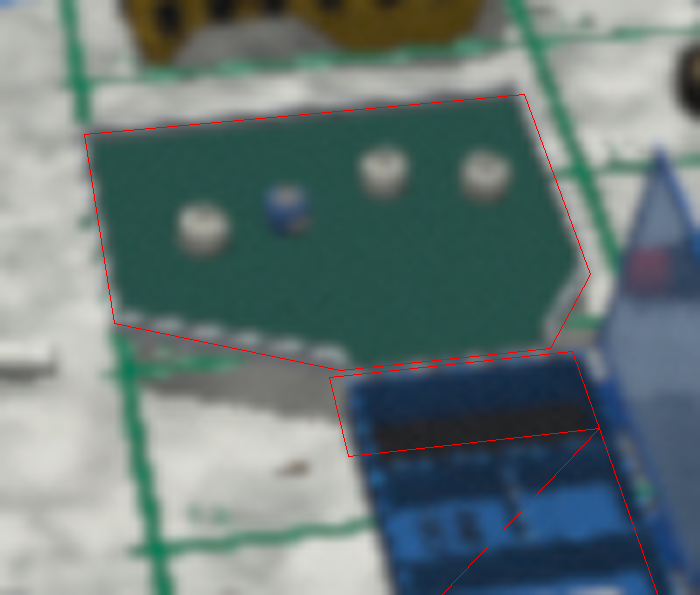

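Run:
```python
from h import *
from scipy.optimize import minimize
S=8
def mask(cam,f):
    im=cv2.imread(f);hsv=cv2.cvtColor(im,cv2.COLOR_BGR2HSV)
    c=proj(cam,(.56,.08,.036)).astype(int);m=cv2.inRange(hsv,(70,60,30),(95,255,140))
    n,l,st,_=cv2.connectedComponentsWithStats(cv2.morphologyEx(m,cv2.MORPH_OPEN,np.ones((3,3))))
    m=(l==l[c[1],c[0]]).astype(np.uint8)
    m=cv2.morphologyEx(m,cv2.MORPH_CLOSE,np.ones((11,11)));print(cam,m.sum(),hsv[c[1],c[0]]);return m
ms={c:mask(c,f) for c,f in(("top","pics/top0.png"),("side","pics/side0.png"))}
def ren(cam,p):
    q=np.array([(proj(cam,T(p[:2],p[2],np.array(a)/1000))+.5) for a in TR])
    m=np.zeros((420,560),np.uint8)
    b=np.zeros((130*S,130*S),np.uint8);o=np.array([200,150])
    cv2.fillPoly(b,[np.round((q-o)*S*16).astype(np.int32)],255,shift=4)
    return cv2.resize(b,(130,130),interpolation=cv2.INTER_AREA)/255.
def cost(v,cams):
    return sum(np.abs(ren(c,v/[1000,1000,100])-ms[c][150:280,200:330]).sum() for c in cams)
for cams in(("top",),("side",),("top","side")):
    r=minimize(cost,[572,-22,0],args=(cams,),method="Nelder-Mead",options=dict(initial_simplex=[[572,-22,0],[580,-22,0],[572,-14,0],[572,-22,4]],xatol=.05))
    print(cams,np.round(r.x,2),r.fun)
# module tops z=.052
for cam,x0,y0,s,pts in(("top",225,155,5,[(180,195),(163,275),(202,358),(219,428)]),("side",215,185,7,[(488,163),(386,158),(288,195),(203,216)])):
    for p in pts: print(cam,np.round(ray(cam,(np.array(p)+.5)/s+[x0,y0]-.5,.052),4))
```

```text
top 4236 [83 78 82]
side 2009 [ 83 129  81]
('top',) [ 5.7048e+02 -1.7540e+01 -2.2000e-01] 449.7921568627451
('side',) [575.13 -20.02   1.07] 254.278431372549
('top', 'side') [575.55 -18.99   1.67] 705.9843137254902
top [0.612  0.1046 0.052 ]
top [0.565  0.1155 0.052 ]
top [0.5158 0.0938 0.052 ]
top [0.4748 0.0848 0.052 ]
side [0.6128 0.1002 0.052 ]
side [0.5656 0.1122 0.052 ]
side [0.5154 0.0901 0.052 ]
side [0.4742 0.0802 0.052 ]
```

Emit:
play_rows(
  motion=[
    [-1,[0,0,0],[0,0,-6.04]],
    [-1,[0,0,0],[0,0,-6.04]],
    [-1,[0,0,0],[0,0,-6.04]],
    [-1,[0,0,0],[0,0,-6.04]],
    [-1,[0,0,0],[0,0,-6.04]],
    [-1,[0,0,0],[0,0,-6.04]],
    [-1,[0,0,0],[0,0,-6.04]],
    [-1,[0,0,0],[0,0,-6.04]],
    [-1,[0,0,0],[0,0,-6.04]],
    [-1,[0,0,0],[0,0,-6.04]],
  ],
)

```text
clock: 2.03
tool_pos: [0.2479, -0.5737, 0.2313]
orientation: [-0.0, 0.743, 0.67, 0.0]
wrist_force: [-0.5, -0.3, 0.9]
opening: -0.0
finger_force: 0.0
```

Emit:
play_rows(
  motion=[
    [-1,[37.2,14.5,0],[0,0,0]],
    [-1,[37.2,14.5,0],[0,0,0]],
    [-1,[37.2,14.5,0],[0,0,0]],
    [-1,[37.2,14.5,0],[0,0,0]],
    [-1,[37.2,14.5,0],[0,0,0]],
    [-1,[37.2,14.5,0],[0,0,0]],
    [-1,[37.2,14.5,0],[0,0,0]],
    [-1,[37.2,14.5,0],[0,0,0]],
    [-1,[37.2,14.5,0],[0,0,0]],
    [-1,[37.2,14.5,0],[0,0,0]],
    [-1,[37.2,14.5,0],[0,0,0]],
    [-1,[37.2,14.5,0],[0,0,0]],
    [-1,[37.2,14.5,0],[0,0,0]],
    [-1,[37.2,14.5,0],[0,0,0]],
    [-1,[37.2,14.5,0],[0,0,0]],
    [-1,[37.2,14.5,0],[0,0,0]],
    [-1,[37.2,14.5,0],[0,0,0]],
    [-1,[37.2,14.5,0],[0,0,0]],
    [-1,[37.2,14.5,0],[0,0,0]],
    [-1,[37.2,14.5,0],[0,0,0]],
  ],
)

```text
clock: 3.7
tool_pos: [0.6177, 0.1358, 0.2313]
orientation: [0.0, 0.745, 0.667, 0.0]
wrist_force: [0.8, -0.1, 1.5]
opening: -0.0002
finger_force: 0.0
```

Emit:
play_rows(
  motion=[
    [-1,[0,-1.5,38],[0,0,0]],
    [-1,[0,0,38],[0,0,0]],
    [-1,[0,0,38],[0,0,0]],
    [-1,[0,0,38],[0,0,0]],
    [-1,[0,0,28],[0,0,0]],
    [-1,[0,0,10],[0,0,0]],
    [-1,[0,0,0],[0,0,0]],
  ],
)

```text
clock: 4.28
tool_pos: [0.6142, 0.134, 0.0393]
orientation: [-0.001, 0.745, 0.668, -0.002]
wrist_force: [-0.3, 0.0, 0.4]
opening: 0.0
finger_force: 0.0
```

Run:
```python
from h import *
o=[]
for cam,f in(("top",5),("side",7)):
    im=optics.grab_frame(cam);u=proj(cam,(.575,.06,.036)).astype(int)
    x0,y0=u-[35,38];c=im[y0:y0+76,x0:x0+70];o.append(cv2.resize(c,None,fx=5.5,fy=7,interpolation=cv2.INTER_CUBIC)); print(cam,x0,y0)
cv2.imwrite("pics/d1.png",np.hstack(o))
```

```text
top 241 168
side 240 182
```

View pics/d1.png

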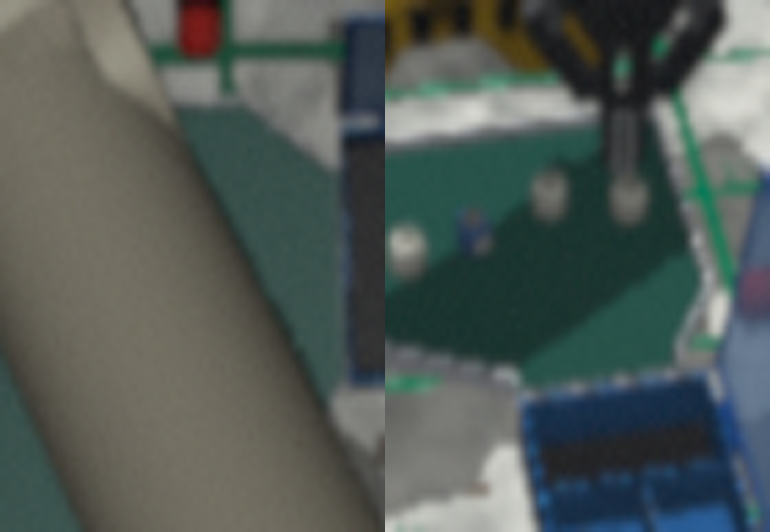

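The side crop shows the closed fingers directly behind the right-hand white module (628,195), clear of its neighbours. I'll turn slightly to steer away from the lid, then push.

Emit:
play_rows(
  motion=[
    [-1,[1.5,3.5,0],[0,0,3.9]],
    [-1,[-6,0,0],[0,0,0]],
    [-1,[-6,0,0],[0,0,0]],
    [-1,[-6,0,0],[0,0,0]],
    [-1,[-8,0,0],[0,0,0]],
    [-1,[-10,0,0],[0,0,0]],
    [-1,[-10,0,0],[0,0,0]],
    [-1,[-10,0,0],[0,0,0]],
    [-1,[-10,0,0],[0,0,0]],
    [-1,[-10,0,0],[0,0,0]],
    [-1,[-10,0,0],[0,0,0]],
    [-1,[-10,0,0],[0,0,0]],
  ],
)

```text
clock: 5.38
tool_pos: [0.602, 0.04, 0.0413]
orientation: [-0.0, 0.767, 0.642, -0.0]
wrist_force: [0.1, 0.5, 0.4]
opening: 0.0
finger_force: 0.2
```

```bash
cat > look.py <<'E'
import sys
from h import *
im=optics.grab_frame("side");x0,y0=225,180
cv2.imwrite("pics/"+sys.argv[1]+".png",cv2.resize(im[y0:y0+95,x0:x0+120],None,fx=6,fy=6,interpolation=cv2.INTER_CUBIC))
for n in("cell_1","blue_module"):
    for d in spotter.find_in(n,"side")[:5]:
        b=d["bbox"];print(n,np.round(b,1),round(d["conf"],2),np.round(ray("side",((b[0]+b[2])/2,(b[1]+b[3])/2),.044),4))
s=monitor.observe();print(np.round(s["tool_pos"],4),np.round(s["wrist_force"],1),s["clock"])
E
python3 look.py e1
```

```text
cell_1 [283.4 223.1 287.3 228.2] 0.41 [0.5995 0.015  0.044 ]
[0.6021 0.0397 0.0412] [ 0.1 -0.3 -0. ] 5.5333
```

View pics/e1.png

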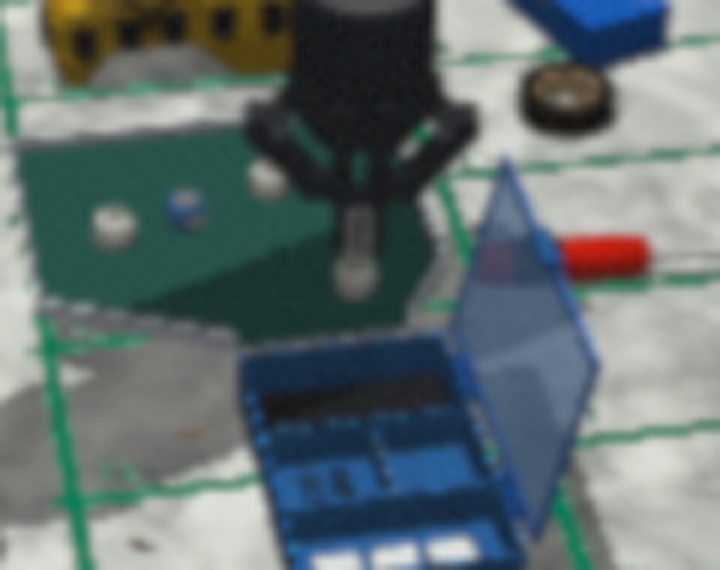

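The module sits at the fingertips (355,272), on course for the open end, and the knuckles are clear of the lid. I'll carry on over the edge.

Emit:
play_rows(
  motion=[
    [-1,[-10,0,0],[0,0,0]],
    [-1,[-10,0,0],[0,0,0]],
    [-1,[-10,0,0],[0,0,0]],
    [-1,[-10,0,0],[0,0,0]],
    [-1,[-10,0,0],[0,0,0]],
    [-1,[-5,0,0],[0,0,0]],
    [-1,[0,0,0],[0,0,0]],
    [-1,[10,0,-20],[0,0,0]],
    [-1,[20,0,-20],[0,0,0]],
  ],
)

```text
clock: 6.28
tool_pos: [0.5967, 0.0134, 0.0803]
orientation: [-0.001, 0.768, 0.64, -0.002]
wrist_force: [0.5, 0.2, -0.5]
opening: 0.0001
finger_force: 0.0
```

```bash
python3 look.py e2
```

```text
cell_1 [226.6 200.6 298.6 239.5] 0.47 [0.5328 0.056  0.044 ]
[0.5991 0.0197 0.0834] [ 0.1 -0.2 -0. ] 6.4333
```

View pics/e2.png

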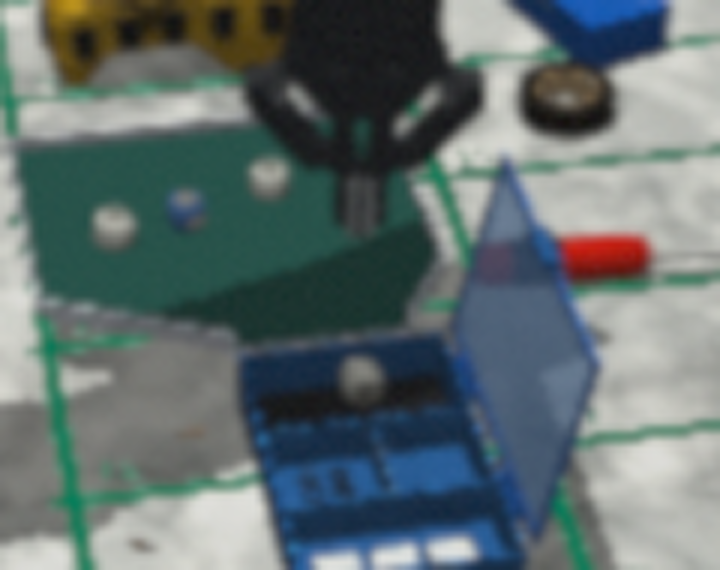

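The first module is in the compartment at (362,382). Next is the middle white module.

Emit:
play_rows(
  motion=[
    [-1,[0,0,0],[0,0,-3.8]],
    [-1,[0,0,0],[0,0,-3.8]],
    [-1,[31.6,-9.5,0],[0,0,0]],
    [-1,[31.6,-9.5,0],[0,0,0]],
    [-1,[31.6,-9.5,0],[0,0,0]],
    [-1,[31.6,-9.5,0],[0,0,0]],
    [-1,[0,0,0],[0,0,0]],
    [-1,[0,0,20],[0,0,0]],
    [-1,[0,0,15],[0,0,0]],
    [-1,[0,0,7.5],[0,0,0]],
    [-1,[0,0,0],[0,0,0]],
  ],
)

```text
clock: 7.35
tool_pos: [0.5646, 0.1438, 0.0373]
orientation: [-0.001, 0.723, 0.691, -0.001]
wrist_force: [0.9, 0.3, 0.4]
opening: 0.0004
finger_force: 0.0
```

Emit:
play_rows(
  motion=[
    [-1,[0,1,-1.5],[0,0,0]],
    [-1,[-6,0,0],[0,0,0]],
    [-1,[-6,0,0],[0,0,0]],
    [-1,[-6,0,0],[0,0,0]],
    [-1,[-8,0,0],[0,0,0]],
    [-1,[-10,0,0],[0,0,0]],
    [-1,[-10,0,0],[0,0,0]],
    [-1,[-10,0,0],[0,0,0]],
    [-1,[-10,0,0],[0,0,0]],
    [-1,[-10,0,0],[0,0,0]],
    [-1,[-10,0,0],[0,0,0]],
    [-1,[-10,0,0],[0,0,0]],
    [-1,[-10,0,0],[0,0,0]],
    [-1,[-10,0,0],[0,0,0]],
    [-1,[-10,0,0],[0,0,0]],
    [-1,[-10,0,0],[0,0,0]],
    [-1,[-10,0,0],[0,0,0]],
    [-1,[-5,0,0],[0,0,0]],
    [-1,[0,0,0],[0,0,0]],
    [-1,[5,0,-15],[0,0,0]],
  ],
)

```text
clock: 9.02
tool_pos: [0.558, -0.0031, 0.0528]
orientation: [-0.002, 0.723, 0.69, -0.002]
wrist_force: [-0.4, 1.4, -0.3]
opening: 0.0004
finger_force: 0.0
```

```bash
python3 look.py e3
```

```text
cell_1 [268.6 241.6 283.2 251.1] 0.36 [ 0.5518 -0.0794  0.044 ]
[ 5.608e-01 -2.000e-04  5.620e-02] [-0.3  0.1 -1. ] 9.1667
```

View pics/e3.png

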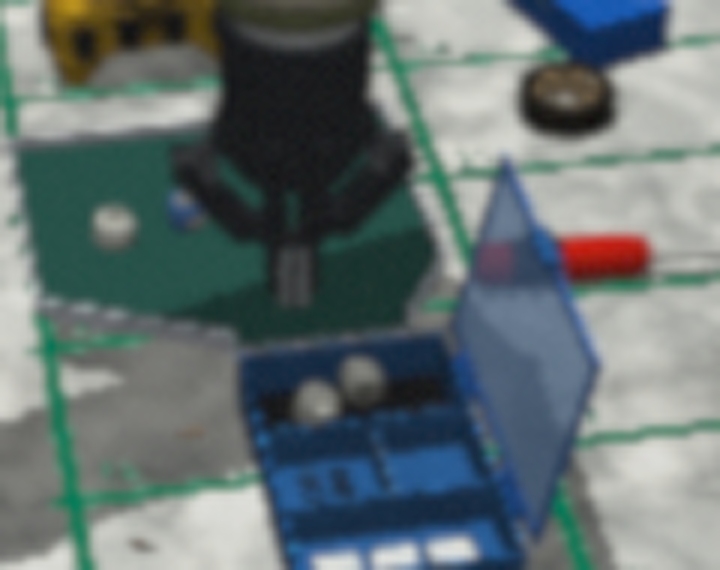

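Two modules are in, at (318,402) and (362,382); the blue one is untouched at (185,208). The third needs a diagonal approach.

Emit:
play_rows(
  motion=[
    [-1,[0,0,-20],[0,0,-6.375]],
    [-1,[0,0,-15],[0,0,-6.375]],
    [-1,[0,0,0],[0,0,-6.375]],
    [-1,[0,0,0],[0,0,-6.375]],
    [-1,[0,0,0],[0,0,-6.375]],
    [-1,[0,0,0],[0,0,-6.375]],
    [-1,[0,0,0],[0,0,-6.375]],
    [-1,[0,0,0],[0,0,-6.375]],
    [-1,[36.4,1.1,0],[0,0,0]],
    [-1,[36.4,1.1,0],[0,0,0]],
    [-1,[36.4,1.1,0],[0,0,0]],
    [-1,[36.4,1.1,0],[0,0,0]],
    [-1,[0,0,0],[0,0,0]],
    [-1,[0,0,0],[0,0,0]],
  ],
)

```text
clock: 10.33
tool_pos: [0.4526, 0.0999, 0.0902]
orientation: [0.0, 0.352, 0.936, -0.0]
wrist_force: [0.1, -0.6, -0.4]
opening: -0.0
finger_force: 0.0
```

Emit:
play_rows(
  motion=[
    [-1,[0,0,25],[0,0,0]],
    [-1,[0,0,15],[0,0,0]],
    [-1,[0,0,8.5],[0,0,0]],
    [-1,[0,0,0],[0,0,0]],
    [-1,[-5,0,0],[0,0,0]],
    [-1,[-5,0,0],[0,0,0]],
    [-1,[-6,0,0],[0,0,0]],
    [-1,[-8,0,0],[0,0,0]],
    [-1,[-10,0,0],[0,0,0]],
    [-1,[-10,0,0],[0,0,0]],
    [-1,[-10,0,0],[0,0,0]],
    [-1,[-10,0,0],[0,0,0]],
    [-1,[-10,0,0],[0,0,0]],
    [-1,[-10,0,0],[0,0,0]],
    [-1,[-8,0,0],[0,0,0]],
    [-1,[-6,0,0],[0,0,0]],
    [-1,[-5,0,0],[0,0,0]],
    [-1,[-3,0,0],[0,0,0]],
    [-1,[-2,0,0],[0,0,0]],
  ],
)

```text
clock: 11.92
tool_pos: [0.535, 0.0267, 0.0418]
orientation: [-0.0, 0.355, 0.935, 0.0]
wrist_force: [-0.8, 0.3, 0.2]
opening: -0.0001
finger_force: 0.1
```

```bash
python3 look.py e4
```

```text
cell_1 [270.6 241.6 280.3 251. ] 0.54 [ 0.5505 -0.079   0.044 ]
[0.5346 0.0271 0.0418] [-0.  -0.1  0.6] 12.0667
```

View pics/e4.png

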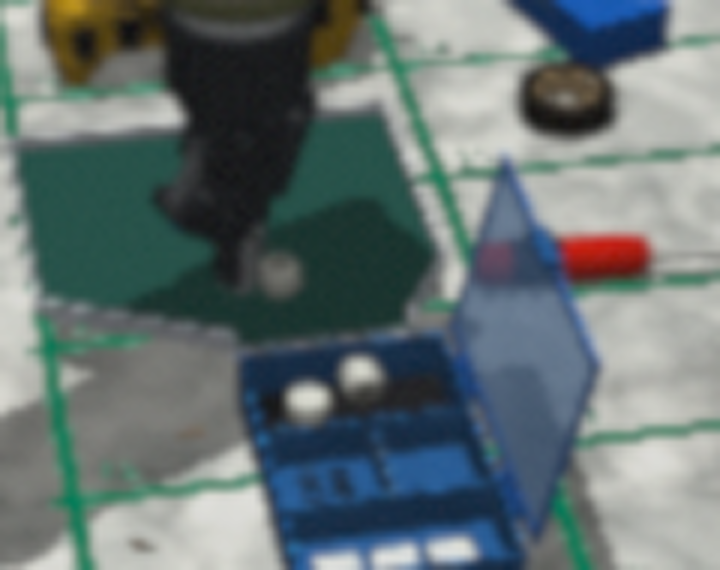

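The third module is now at (280,270), clear of the rim and in front of the fingers; the blue one is hidden behind the gripper.

Run:
```python
from h import *
for p,z in(((280,272),.046),((362,376),.02),((308,402),.02)):
    print(np.round(ray("side",(np.array(p)+.5)/6+[225,180]-.5,z),4))
```

```text
[0.5555 0.0236 0.046 ]
[ 0.5883 -0.0372  0.02  ]
[ 0.5569 -0.0529  0.02  ]
```

Emit:
play_rows(
  motion=[
    [-1,[15,0,-10],[0,0,0]],
    [-1,[10,0,-20],[0,0,0]],
    [-1,[0,0,0],[0,0,6.5]],
    [-1,[0,0,0],[0,0,6.5]],
    [-1,[0,0,0],[0,0,6.5]],
    [-1,[0,0,0],[0,0,6.5]],
    [-1,[0,0,0],[0,0,6.5]],
    [-1,[0,0,0],[0,0,6.5]],
    [-1,[0,0,0],[0,0,6.5]],
    [-1,[0,0,0],[0,0,6.5]],
    [-1,[0,0,0],[0,0,6.5]],
    [-1,[9.3,20.2,0],[0,0,0]],
    [-1,[9.3,20.2,0],[0,0,0]],
    [-1,[0,0,0],[0,0,0]],
    [-1,[0,0,0],[0,0,0]],
  ],
)

```text
clock: 13.32
tool_pos: [0.5592, 0.0557, 0.0717]
orientation: [-0.0, 0.766, 0.643, 0.0]
wrist_force: [-1.0, 0.4, -1.6]
opening: -0.0
finger_force: 0.0
```

Run:
```python
from h import *
im=optics.grab_frame("side")
s=monitor.observe();print(np.round(s["tool_pos"],4),s["clock"])
# white module blob on mat
hsv=cv2.cvtColor(im,cv2.COLOR_BGR2HSV)
for lab,lo,hi in(("grey",(0,0,70),(180,60,255)),):
    m=cv2.inRange(hsv,lo,hi)[215:235,258:300]
    n,l,st,ce=cv2.connectedComponentsWithStats(m)
    for i in range(1,n):
        if 10<st[i,4]<200: u=ce[i]+[258,215];print(u,st[i],np.round(ray("side",u,.045),4))
for n in("cell_1","blue_module"):
    for d in spotter.spot_point(n,"side"):print(n,np.round(d["uv"],1),round(d["conf"],2),np.round(ray("side",d["uv"],.036),4))
```

```text
[0.5585 0.0553 0.0715] 13.3667
[296.32653061 226.05102041] [32  0 10 20 98] [0.6332 0.0059 0.045 ]
[271.14893617 225.19148936] [10  7  7  8 47] [0.5552 0.0235 0.045 ]
cell_1 [274.1 244.6] 0.53 [ 0.5496 -0.0613  0.036 ]
cell_1 [285.  242.8] 0.45 [ 0.5839 -0.0585  0.036 ]
cell_1 [271.2 227.7] 0.44 [0.5551 0.022  0.036 ]
cell_1 [267.6 164.9] 0.26 [0.6094 0.4182 0.036 ]
blue_module [256.4 218.4] 0.59 [0.5158 0.0787 0.036 ]
```

Emit:
play_rows(
  motion=[
    [-1,[2,0,15],[0,0,0]],
    [-1,[0,0,11],[0,0,0]],
    [-1,[0,0,4],[0,0,0]],
    [-1,[0,0,0],[0,0,0]],
    [-1,[-5,0,0],[0,0,0]],
    [-1,[-5,0,0],[0,0,0]],
    [-1,[-6,0,0],[0,0,0]],
    [-1,[-8,0,0],[0,0,0]],
    [-1,[-8,0,0],[0,0,0]],
    [-1,[-8,0,0],[0,0,0]],
    [-1,[-8,0,0],[0,0,0]],
    [-1,[-8,0,0],[0,0,0]],
    [-1,[-7,0,0],[0,0,0]],
    [-1,[-6,0,0],[0,0,0]],
    [-1,[-3,0,0],[0,0,0]],
    [-1,[0,0,0],[0,0,0]],
    [-1,[6,0,-20],[0,0,0]],
    [-1,[20,0,-25],[0,0,0]],
    [-1,[20,0,-25],[0,0,0]],
    [-1,[0,0,0],[0,0,0]],
  ],
)

```text
clock: 15.13
tool_pos: [0.5578, 0.0374, 0.1173]
orientation: [0.001, 0.764, 0.645, 0.004]
wrist_force: [0.0, 1.7, 0.6]
opening: -0.0
finger_force: 0.0
```

```bash
python3 look.py e5
python3 - <<'E'
from h import *
for n,z in(("cell_1",.02),("blue_module",.036),("lid_edge",.145)):
    for d in spotter.spot_point(n,"side"):print(n,np.round(d["uv"],1),round(d["conf"],2),np.round(ray("side",d["uv"],z),4))
E
```

```text
cell_1 [279.7 239.5 288.6 246.2] 0.54 [ 0.5792 -0.0676  0.044 ]
[0.5548 0.0314 0.1117] [ 0.6 -1.2 -0.2] 15.2833
cell_1 [275.4 246.4] 0.61 [ 0.5555 -0.0518  0.02  ]
cell_1 [269.3 244.9] 0.49 [ 0.5382 -0.0417  0.02  ]
cell_1 [287.  241.3] 0.45 [ 0.5956 -0.0338  0.02  ]
blue_module [256.3 219.2] 0.56 [0.5148 0.0744 0.036 ]
lid_edge [318.6 224.1] 0.91 [ 0.6654 -0.1209  0.145 ]
```

View pics/e5.png

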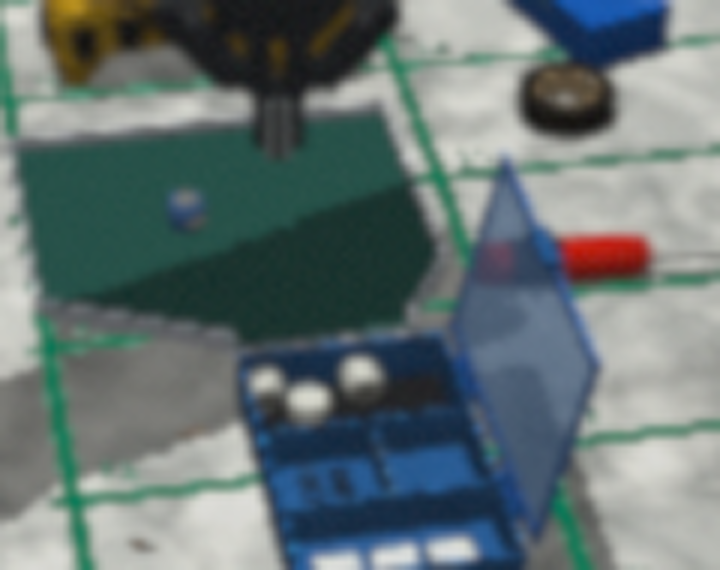

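All three white modules lie side by side in the compartment, at (267,383), (308,402) and (362,378). The blue one still stands at (185,208). Now the lid: go up, over it and behind.

Emit:
play_rows(
  motion=[
    [-1,[0,0,-30],[0,0,-5]],
    [-1,[0,0,-30],[0,0,-5]],
    [-1,[0,0,-30],[0,0,0]],
    [-1,[-10,27.5,0],[0,0,0]],
    [-1,[-25,27.5,0],[0,0,0]],
    [-1,[-25,27.5,0],[0,0,0]],
    [-1,[-25,27.5,0],[0,0,0]],
    [-1,[-25,27.5,0],[0,0,0]],
    [-1,[-25,27.5,0],[0,0,0]],
    [-1,[0,0,0],[0,0,0]],
    [-1,[0,0,0],[0,0,0]],
  ],
)

```text
clock: 16.35
tool_pos: [0.7198, -0.1074, 0.198]
orientation: [-0.002, 0.709, 0.705, -0.001]
wrist_force: [0.2, -0.6, -0.3]
opening: -0.0002
finger_force: 0.0
```

Emit:
play_rows(
  motion=[
    [-1,[0,0,30],[0,0,0]],
    [-1,[0,0,30],[0,0,0]],
    [-1,[0,0,15],[0,0,0]],
    [-1,[0,-10,0],[0,0,0]],
    [-1,[0,-10,0],[0,0,0]],
    [-1,[0,-10,0],[0,0,0]],
    [-1,[0,-8,0],[0,0,0]],
    [-1,[0,-8,0],[0,0,0]],
    [-1,[0,-8,0],[0,0,0]],
    [-1,[0,-8,0],[0,0,0]],
    [-1,[0,-8,0],[0,0,0]],
    [-1,[0,0,0],[0,0,0]],
  ],
)

```text
clock: 17.35
tool_pos: [0.648, -0.1034, 0.127]
orientation: [-0.0, 0.707, 0.707, -0.001]
wrist_force: [1.3, -0.2, -0.3]
opening: -0.0003
finger_force: 0.0
```

Run:
```python
from h import *
optics.grab_frame("side")
for d in spotter.spot_point("lid_edge","side"):print(np.round(d["uv"],1),round(d["conf"],2),np.round(ray("side",d["uv"],.147),4))
print(spotter.find_in("case_lid","side")[:2])
s=monitor.observe();print(np.round(s["tool_pos"],4),np.round(s["wrist_force"],1),s["clock"])
for th in(1.8,1.57,1.3,1.):print(th,proj("side",(.634-.112*np.cos(th),-.1055,.035+.112*np.sin(th))))
```

```text
[307.2 223.3] 0.58 [ 0.6338 -0.1145  0.147 ]
[{'bbox': [295.4, 215.5, 315.5, 267.5], 'conf': 0.76}]
[ 0.6497 -0.1037  0.1269] [-0.8  0.4 -0.7] 17.5
1.8 [315.15796372 221.32010132]
1.57 [306.49236346 221.39274205]
1.3 [296.14754437 223.59165902]
1.0 [285.44150427 228.49675189]
```

The lid is upright, as intended. I'll follow its arc down.

Emit:
play_rows(
  motion=[
    [-1,[0,-8,1],[0,0,0]],
    [-1,[0,-8,1],[0,0,0]],
    [-1,[0,-8,1],[0,0,0]],
    [-1,[0,-7.5,3],[0,0,0]],
    [-1,[0,-7.5,3],[0,0,0]],
    [-1,[0,-7,3],[0,0,0]],
    [-1,[0,-6.5,5],[0,0,0]],
    [-1,[0,-6.5,5],[0,0,0]],
    [-1,[0,-6,5],[0,0,0]],
    [-1,[0,-5,6],[0,0,0]],
    [-1,[0,-5,6.5],[0,0,0]],
    [-1,[0,-4.5,6.5],[0,0,0]],
    [-1,[0,-3,7],[0,0,0]],
    [-1,[0,-3,7],[0,0,0]],
    [-1,[0,-3,8],[0,0,0]],
    [-1,[0,-1,7],[0,0,0]],
    [-1,[0,-1,6],[0,0,0]],
    [-1,[0,0,3],[0,0,0]],
    [-1,[0,0,0],[0,0,0]],
  ],
)

```text
clock: 19.08
tool_pos: [0.5588, -0.1037, 0.0418]
orientation: [-0.001, 0.707, 0.707, -0.0]
wrist_force: [-0.2, -0.8, 0.2]
opening: 0.0001
finger_force: 0.0
```

```bash
cat > lid.py <<'E'
from h import *
optics.grab_frame("side")
for d in spotter.spot_point("lid_edge","side"):print(np.round(d["uv"],1),round(d["conf"],2),np.round(ray("side",d["uv"],.037),4))
s=monitor.observe();print(np.round(s["tool_pos"],4),np.round(s["wrist_force"],1),s["clock"])
for th in(.4,.2,.1,.05,0):print(th,proj("side",(.634-.112*np.cos(th),-.1055,.036+.112*np.sin(th))))
E
python3 lid.py
```

```text
[273.2 255.1] 0.85 [ 0.5384 -0.1089  0.037 ]
[ 0.5595 -0.1038  0.0428] [ 0.1 -0.1  0.6] 19.1833
0.4 [270.54003549 243.52777302]
0.2 [268.27075513 249.39210203]
0.1 [267.70131559 252.32285612]
0.05 [267.55884589 253.77423735]
0 [267.51084727 255.21128886]
```

Emit:
play_rows(
  motion=[
    [-1,[0,0,2],[0,0,0]],
    [-1,[0,0,2],[0,0,0]],
    [-1,[0,0,2],[0,0,0]],
    [-1,[0,0,1],[0,0,0]],
    [-1,[0,0,0],[0,0,0]],
    [-1,[0,0,0],[0,0,0]],
  ],
)

```text
clock: 19.68
tool_pos: [0.5597, -0.104, 0.037]
orientation: [0.001, 0.707, 0.707, 0.0]
wrist_force: [-3.9, 1.2, 10.7]
opening: 0.0002
finger_force: 5.4
```

Emit:
play_rows(
  motion=[
    [-1,[0,0,1],[0,0,0]],
    [-1,[0,0,1],[0,0,0]],
    [-1,[0,0,0],[0,0,0]],
    [-1,[0,0,0],[0,0,0]],
    [-1,[0,0,0],[0,0,0]],
  ],
)

```text
clock: 20.1
tool_pos: [0.5598, -0.104, 0.0366]
orientation: [0.001, 0.707, 0.707, -0.0]
wrist_force: [-11.7, 0.5, 26.2]
opening: -0.0005
finger_force: 13.4
```

Emit:
play_rows(
  motion=[
    [-1,[0,0,-5],[0,0,0]],
    [-1,[0,0,-10],[0,0,0]],
    [-1,[0,0,-20],[0,0,0]],
    [-1,[0,0,-35],[0,0,0]],
    [-1,[0,0,-35],[0,0,0]],
    [-1,[0,0,-35],[0,0,0]],
    [-1,[0,0,0],[0,0,0]],
    [-1,[0,0,0],[0,0,0]],
    [-1,[0,0,0],[0,0,0]],
  ],
)

```text
clock: 20.85
tool_pos: [0.5591, -0.104, 0.1737]
orientation: [0.0, 0.707, 0.707, -0.0]
wrist_force: [-0.2, -0.2, -0.5]
opening: 0.0002
finger_force: 0.0
```

```bash
python3 lid.py
python3 - <<'E'
from h import *
for n in("blue_module","tape","cal_cup","dropper_bottle"):
    for d in spotter.spot_point(n,"side")[:1]:print(n,np.round(d["uv"],1),round(d["conf"],2))
E
```

```text
[270.4 256.9] 0.83 [ 0.5289 -0.1153  0.037 ]
[ 0.5584 -0.104   0.1724] [-0.7 -0.4 -0.2] 20.95
0.4 [270.54003549 243.52777302]
0.2 [268.27075513 249.39210203]
0.1 [267.70131559 252.32285612]
0.05 [267.55884589 253.77423735]
0 [267.51084727 255.21128886]
blue_module [256.6 219.4] 0.35
tape [318.6 196.6] 0.55
cal_cup [230.6 332.8] 0.59
dropper_bottle [251.4 339.2] 0.57
```

```bash
python3 -c "
from plant import arm
print(arm.finish_job())"
```

```text
the job is handed in; nothing more can be done
None
```

I handed the job in at about 21 s: all three white modules are in the end compartment, the lid is pressed down to its stop, and the blue module and the other items I checked (tape, cup, bottle; not the detector) show no visible movement. The hand-in returned no verdict.

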